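# Level a sample carrier on spacer plates from two magazines

## Robot

A 6-joint arm with a two-finger parallel gripper is mounted at the origin on a cart in front of the work surface, level with it; the furniture and walls round the work are solid. World frame = base frame: x ahead of the robot, y to its left, z up, the work surface at z = 0. Lengths are in m, angles in rad, forces in N, time in s.
With the tool pointing down it reaches from about 0.375 to 0.9 m from the base axis. Payload 3.1 kg.
Tool frame: the origin (TCP) lies midway between the tips of the shut fingers; the grasp point (between the pads) lies 19 mm behind it; z points along the fingers, y is the line along which they close (so a half turn about z gives the same grasp; the last joint's range is limited). The gripper opens to 87 mm and grips with 3 to 60 N. Pads are 19 mm wide; open, the fingers measure 117 mm over their backs; the gripper's body (75 mm by 190 mm) begins 51 mm behind the grasp point.
Start: joints at [-1.347, 0.527, 1.433, -0, 1.181, -0.178], TCP at [0.244, -0.575, 0.223] pointing down, gripper open.
Joint ranges: [-3.08, 3.08], [-0.75, 2.2], [0.22, 2.44], [-1.43, 4.57], [0, 2.65], [-2.85, 2.85]. Speed limits (rad/s): [2.79, 2.79, 3.14, 3.14, 3.14, 3.14].

## Interface

Orientations are given as a unit quaternion [x, y, z, w].
In Python, from rig import status, imaging, order gives the robot as it stands.
- The arm moves only by the tool arm_command, never from a script. Its argument "deltas" is one flat list of numbers, 5 for each row, row after row: the opening, from -1 (shut) to 1 (fully open), so that 0 is half open, then the shift along the tool's x, y, z in m, then the turn about the tool's z in rad. In form: [gripper, tx, ty, tz, roll, gripper, tx, ty, tz, roll, ...]. A call has 1 to 12 rows; each row shifts and turns the commanded pose from where the row before left it, along the tool's axes as they then stand; what a row does not reach is not made up. A row lasts 1/8 s, in which the tool goes at most 62.5 mm and 10.7 degrees, less where a joint would pass 70% of its speed; a pose out of reach is approached as far as the arm can. A call with a gripper value outside its range is refused whole. The fingers move at their own pace and stop on an object; "newtons" is the grip in N (left out, the last holds). Time passes only in rows, so rows that do not move let the fingers close. It gives the time, the measured TCP pose, the force, the opening and the grip force at its end, in the units of the state.
- status.get_obs(): the state, without advancing time (a new reading comes with each control period).
- imaging.camera(name): name is "scene" or "top" or "wrist"; returns (picture, depth): 420x560x3 uint8, red, green, blue; 420x560 float32, m along the optical axis (not along the pixel's ray), 0 where there is no reading.
- imaging.camera_params(name): a dict with "intrinsics" (3x3 intrinsics, pixels), "camera_from_world" (4x4, takes a point from world to camera coordinates). Camera axes: x right, y up, looking along -z (the intrinsics and any distortion apply to the point x, -y, -z); pixel columns grow to the right and rows downward; lengths in m; the calibration is good to about 2 mm. A picture is of the moment at which its call begins: read the wrist's pose just before it. camera_params takes no time and is no camera call; for the wrist camera it gives the pose at the moment of the call.
- order.hand_in(): hands the job in; it is judged then, once.
The state is a dict: "time": time; "q": joint angles; "joint_velocities": joint speeds; "joint_torque": joint torques, N m; "position": TCP position; "tool_rot": TCP orientation; "ft_force": force on the tool from outside, world axes, zero at the start; "moment": the same for the moment, N m; "grip_width": finger opening in m; "grip_force": force on a finger pad.
Only numpy, scipy, OpenCV 4.12 (cv2) and the standard library are available. Lean on these libraries where they do the work, as an engineer would, in place of code of your own. Each camera call takes 0.05 s, during which the arm holds its last target. There are 200 camera calls.

## Task

Build the low pier of the base plate up to exactly the height of the block at its other end with a neat stack of thin and thick spacer plates, each slid out at the bottom of its magazine with the pusher. Then lay the carrier level across block and stack, centred on and in line with the base plate, and at last put every sample box flat on it, well inside its edges.

Things in the scene. Friction and masses are not known exactly. Their poses are not given: they have to be found in the camera images.
- thin_mag: Fixed roofed column 72 x 73 mm, top at 75 mm, with 4 thin plates lying in it. Origin on the worktop under its centre, z up. Floor 20 mm above the worktop; from its front (x = -36 mm, facing the robot) a tongue 36 mm wide, top at 20 mm, runs to x = -128 mm and a 5 mm lip; plates overhang it 12 mm each side. The slot in front, the only way out, passes just the bottom plate.
- thin_push (a joint): Its pusher, a 7 mm thick blade sliding along the magazine's -x (m): 0 = drawn back (start), 0.092 = fully in: the bottom plate is then out on the tongue, centred at about x = -87 mm, clear of the column. The plates above ride on the blade and drop to the floor when it is drawn back to 0 (under 0.003). Stays where left; takes 3 to 10 N.
- thin_knob (a point): Centre of the thin magazine's pusher knob, an upright black block 18 x 18 mm and 36 mm high (centre 88 mm above the worktop), behind (+x of) the column: 150 mm behind the magazine's origin when drawn back; it moves with the pusher and its sides follow the magazine's axes.
- thin_1: Thin spacer plate, square, 60 x 60 x 12 mm, plain metal. Origin at its centre, z across its thickness. Number 1 from the bottom of the thin magazine at the start.
- thin_2: Thin spacer plate, square, 60 x 60 x 12 mm, plain metal. Origin at its centre, z across its thickness. Number 2 from the bottom of the thin magazine at the start.
- thin_3: Thin spacer plate, square, 60 x 60 x 12 mm, plain metal. Origin at its centre, z across its thickness. Number 3 from the bottom of the thin magazine at the start.
- thin_4: Thin spacer plate, square, 60 x 60 x 12 mm, plain metal. Origin at its centre, z across its thickness. Number 4 from the bottom of the thin magazine at the start.
- thick_mag: Fixed roofed column 72 x 73 mm, top at 87 mm, with 3 thick plates lying in it. Origin on the worktop under its centre, z up. Floor 20 mm above the worktop; from its front (x = -36 mm, facing the robot) a tongue 36 mm wide, top at 20 mm, runs to x = -128 mm and a 5 mm lip; plates overhang it 12 mm each side. The slot in front, the only way out, passes just the bottom plate.
- thick_push (a joint): Its pusher, a 15 mm thick blade sliding along the magazine's -x (m): 0 = drawn back (start), 0.092 = fully in: the bottom plate is then out on the tongue, centred at about x = -87 mm, clear of the column. The plates above ride on the blade and drop to the floor when it is drawn back to 0 (under 0.003). Stays where left; takes 3 to 10 N.
- thick_knob (a point): Centre of the thick magazine's pusher knob, an upright black block 18 x 18 mm and 36 mm high (centre 88 mm above the worktop), behind (+x of) the column: 150 mm behind the magazine's origin when drawn back; it moves with the pusher and its sides follow the magazine's axes.
- thick_1: Thick spacer plate, square, 60 x 60 x 20 mm, plain metal. Origin at its centre, z across its thickness. Number 1 from the bottom of the thick magazine at the start.
- thick_2: Thick spacer plate, square, 60 x 60 x 20 mm, plain metal. Origin at its centre, z across its thickness. Number 2 from the bottom of the thick magazine at the start.
- thick_3: Thick spacer plate, square, 60 x 60 x 20 mm, plain metal. Origin at its centre, z across its thickness. Number 3 from the bottom of the thick magazine at the start.
- bed: Fixed base plate 60 x 200 x 10 mm, long along its y. Origin under its centre on the worktop, z up. Near its +y end stands the low pier, near its -y end (y = -65 mm) the height block.
- pier_top (a point): Centre of the low pier's top face, 30 mm above the worktop; the pier is 44 x 44 mm, part of the base plate at its y = +65 mm. The spacer plates are stacked here.
- block_1: Loose heavy steel height block (0.9 kg), not to be moved, 44 x 44 x 56 mm, standing on the base plate; its top is 36 mm above the low pier's. Origin at its middle, 28 mm below its top; z up. Exactly one of the four different blocks is present.
- block_2: Loose heavy steel height block (0.9 kg), not to be moved, 44 x 44 x 64 mm, standing on the base plate; its top is 44 mm above the low pier's. Origin at its middle, 32 mm below its top; z up. Exactly one of the four different blocks is present.
- block_3: Loose heavy steel height block (0.9 kg), not to be moved, 44 x 44 x 72 mm, standing on the base plate; its top is 52 mm above the low pier's. Origin at its middle, 36 mm below its top; z up. Exactly one of the four different blocks is present.
- block_4: Loose heavy steel height block (0.9 kg), not to be moved, 44 x 44 x 76 mm, standing on the base plate; its top is 56 mm above the low pier's. Origin at its middle, 38 mm below its top; z up. Exactly one of the four different blocks is present.
- carrier: Loose sample carrier: aluminium plate 110 x 210 x 8 mm, long along its y, with an upright grip rib in the middle (60 mm along x, 10 mm thick along y, its top 40 mm above the plate's underside). Origin at the centre of the underside, z up; 0.35 kg. Bare on both sides of the rib.
- sample_1: Loose round flat sample box with a snap lid, 53 mm in diameter (57 with the catch) and 12 mm high, clear and white. Origin at its underside; its centre lies 2 mm along its +x from the origin. May be absent.
- sample_2: Loose round flat sample box with a snap lid, 53 mm in diameter (57 with the catch) and 12 mm high, clear and white. Origin at its underside; its centre lies 2 mm along its +x from the origin. May be absent.

How it is judged:
On the way, in this order (a step that is already met when the one before it is completed fails the run):
1. a stack of spacer plates stands on the low pier, its top level with the block's top (within 2 mm) and centred within 15 mm, released and at rest ((((z of thin_1 in the frame of block_1 between 0.02 and 0.024 m or z of thin_1 in the frame of block_2 between 0.024 and 0.028 m or z of thin_1 in the frame of block_3 between 0.028 and 0.032 m or z of thin_1 in the frame of block_4 between 0.03 and 0.034 m) and horizontal distance between thin_1 and pier_top below 0.015 m and linear speed of thin_1 below 0.02 m/s and contact force between thin_1 and the fingers below 0.1 N) or ((z of thin_2 in the frame of block_1 between 0.02 and 0.024 m or z of thin_2 in the frame of block_2 between 0.024 and 0.028 m or z of thin_2 in the frame of block_3 between 0.028 and 0.032 m or z of thin_2 in the frame of block_4 between 0.03 and 0.034 m) and horizontal distance between thin_2 and pier_top below 0.015 m and linear speed of thin_2 below 0.02 m/s and contact force between thin_2 and the fingers below 0.1 N) or ((z of thin_3 in the frame of block_1 between 0.02 and 0.024 m or z of thin_3 in the frame of block_2 between 0.024 and 0.028 m or z of thin_3 in the frame of block_3 between 0.028 and 0.032 m or z of thin_3 in the frame of block_4 between 0.03 and 0.034 m) and horizontal distance between thin_3 and pier_top below 0.015 m and linear speed of thin_3 below 0.02 m/s and contact force between thin_3 and the fingers below 0.1 N) or ((z of thin_4 in the frame of block_1 between 0.02 and 0.024 m or z of thin_4 in the frame of block_2 between 0.024 and 0.028 m or z of thin_4 in the frame of block_3 between 0.028 and 0.032 m or z of thin_4 in the frame of block_4 between 0.03 and 0.034 m) and horizontal distance between thin_4 and pier_top below 0.015 m and linear speed of thin_4 below 0.02 m/s and contact force between thin_4 and the fingers below 0.1 N) or ((z of thick_1 in the frame of block_1 between 0.016 and 0.02 m or z of thick_1 in the frame of block_2 between 0.02 and 0.024 m or z of thick_1 in the frame of block_3 between 0.024 and 0.028 m or z of thick_1 in the frame of block_4 between 0.026 and 0.03 m) and horizontal distance between thick_1 and pier_top below 0.015 m and linear speed of thick_1 below 0.02 m/s and contact force between thick_1 and the fingers below 0.1 N) or ((z of thick_2 in the frame of block_1 between 0.016 and 0.02 m or z of thick_2 in the frame of block_2 between 0.02 and 0.024 m or z of thick_2 in the frame of block_3 between 0.024 and 0.028 m or z of thick_2 in the frame of block_4 between 0.026 and 0.03 m) and horizontal distance between thick_2 and pier_top below 0.015 m and linear speed of thick_2 below 0.02 m/s and contact force between thick_2 and the fingers below 0.1 N) or ((z of thick_3 in the frame of block_1 between 0.016 and 0.02 m or z of thick_3 in the frame of block_2 between 0.02 and 0.024 m or z of thick_3 in the frame of block_3 between 0.024 and 0.028 m or z of thick_3 in the frame of block_4 between 0.026 and 0.03 m) and horizontal distance between thick_3 and pier_top below 0.015 m and linear speed of thick_3 below 0.02 m/s and contact force between thick_3 and the fingers below 0.1 N))), for 0.2 s.
2. the carrier lies level across block and stack, released (x of carrier in the frame of bed between -0.02 and 0.02 m and y of carrier in the frame of bed between -0.02 and 0.02 m and angle between the y axis of carrier and the y axis of bed, either way round below 0.15 rad and angle between carrier's own z axis and vertical below 0.014 rad and linear speed of carrier below 0.02 m/s and contact force between carrier and the fingers below 0.1 N and (z of carrier in the frame of block_1 between 0.025 and 0.032 m or z of carrier in the frame of block_2 between 0.029 and 0.036 m or z of carrier in the frame of block_3 between 0.033 and 0.04 m or z of carrier in the frame of block_4 between 0.035 and 0.042 m)), for 0.2 s.
At the end, for the whole second after the job is handed in: Carrier at rest on block and stack: underside -3 to +4 mm from the block's top, tilt < 0.014 rad, centre within 20 mm (x, y) and 0.15 rad of the base plate; present boxes flat on it, origins within 35 mm across, 85 mm along of its centre (all of step 2 and z of sample_1 in the frame of carrier between 0.004 and 0.024 m and x of sample_1 in the frame of carrier between -0.035 and 0.035 m and y of sample_1 in the frame of carrier between -0.085 and 0.085 m and angle between the z axis of each of sample_1, sample_2 and the z axis of carrier, either way round below 0.1 rad and linear speed of each of sample_1, sample_2 below 0.02 m/s and z of sample_2 in the frame of carrier between 0.004 and 0.024 m and x of sample_2 in the frame of carrier between -0.035 and 0.035 m and y of sample_2 in the frame of carrier between -0.085 and 0.085 m); the robot touches nothing.
Of block_1, block_2, block_3, block_4 only 1 to 1 are there at a start; the rules pass over those that are not, and their reading is None.
Of sample_1, sample_2 only 1 to 2 are there at a start; the rules pass over those that are not, and their reading is None.
At some moment in a run one of sample_1, sample_2 may be knocked a few centimetres aside while the robot is not near it.
It also fails if it takes over 210 s, if anything falls off the work surface, if the arm or the gripper's body presses on something with over 40 N, if the wrist force passes 120 N, or if a joint passes its speed limit or range.

## Working session

There is one attempt and no reset: what is moved stays moved. The work goes in short steps, Python scripts to look and compute and a tool call to move; the robot and the scene stay as the last step left them, time stands still between calls to the robot, and variables do not carry over. Pictures are saved under pics/ and viewed, at most 14 in all, crops included, and the job is handed in when it is done.

Besides the shell and the picture viewer there is one more tool, called after "Call:" by a JSON object that holds its "name" and its "arguments", one argument or row to a line. arm_command: Moves the arm, as the interface text tells. Its arguments: {"type":"object","properties":{"deltas":{"type":"array"},"newtons":{"type":"number"}},"required":["deltas"]}

```bash
mkdir -p pics; python3 - <<'E'
from rig import status, imaging
import cv2,numpy as np
print(status.get_obs())
for n in("top","scene"):
    p,d=imaging.camera(n); cv2.imwrite(f"pics/{n}0.png",cv2.cvtColor(p,cv2.COLOR_RGB2BGR)); np.save(f"pics/{n}0.npy",d)
    c=imaging.camera_params(n); print(c)
E
```

```text
{'time': 0.0, 'q': array([-1.34752448e+00,  5.28475728e-01,  1.43392723e+00, -1.46866445e-05,
        1.18137990e+00, -1.78492423e-01]), 'joint_velocities': array([ 2.97830232e-05, -6.63816546e-04,  9.04756534e-05, -4.32847408e-04,
        1.60153219e-03, -2.00301331e-03]), 'joint_torque': array([-5.29812842e-04, -4.40039062e+01, -1.76592278e+01,  6.31661760e-02,
        5.79477358e-02, -1.60171389e-04]), 'position': array([ 0.24426193, -0.57448398,  0.22155783]), 'tool_rot': array([ 9.79889798e-01,  1.99536424e-01, -3.13057607e-05, -1.09467623e-03]), 'ft_force': array([1.1597454 , 0.60695813, 0.40902464]), 'moment': array([ 0.00494311, -0.01098821,  0.01863755]), 'grip_force': 0.0, 'grip_width': 0.08696940706508677}
{'intrinsics': array([[481.06417904,   0.        , 280.90756628],
       [  0.        , 481.06417904, 197.67831962],
       [  0.        ,   0.        ,   1.        ]]), 'camera_from_world': array([[ 0.0015299 , -0.99994371,  0.01049951, -0.15776413],
       [ 0.99656394,  0.00239406,  0.08279237, -0.54796611],
       [-0.08281285,  0.01033677,  0.99651151, -1.0742414 ],
       [ 0.        ,  0.        ,  0.        ,  1.        ]])}
{'intrinsics': array([[431.00026119,   0.        , 284.35347242],
       [  0.        , 431.00026119, 206.16529423],
       [  0.        ,   0.        ,   1.        ]]), 'camera_from_world': array([[-0.80196268, -0.59729456,  0.00975019,  0.36481473],
       [ 0.38958692, -0.51056975,  0.76651195, -0.35108702],
       [-0.45285527,  0.61851252,  0.64215603, -0.6533466 ],
       [ 0.        ,  0.        ,  0.        ,  1.        ]])}
```

View pics/top0.png

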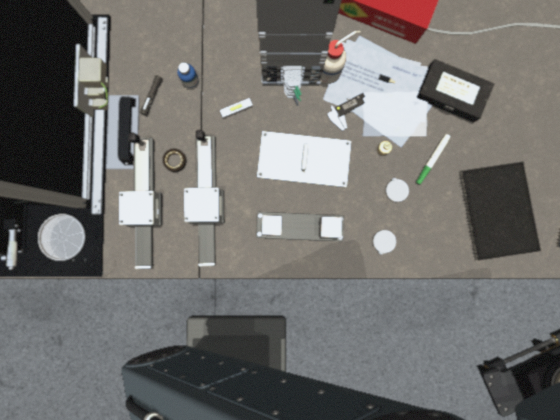

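View pics/scene0.png

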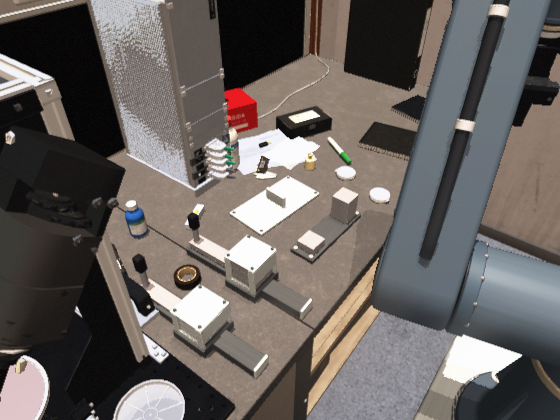

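The top view shows the magazines at about (137,208) and (203,205), the carrier at (304,158), and the bed at (300,227) with the pier on the left and the block on the right. The boxes are at (397,190) and (385,241). Next I measure all of them from the height map.

```bash
cat > h.py <<'E'
import numpy as np,cv2
from rig import status,imaging
def world(d,c):
    K=c["intrinsics"];T=np.linalg.inv(c["camera_from_world"])
    v,u=np.mgrid[:d.shape[0],:d.shape[1]]
    P=np.stack([(u-K[0,2])/K[0,0]*d,-(v-K[1,2])/K[1,1]*d,-d],-1)
    return P@T[:3,:3].T+T[:3,3]
def ray(uv,z,c):
    K=c["intrinsics"];T=np.linalg.inv(c["camera_from_world"])
    uv=np.atleast_2d(uv).astype(float)
    r=np.c_[(uv[:,0]-K[0,2])/K[0,0],-(uv[:,1]-K[1,2])/K[1,1],-np.ones(len(uv))]@T[:3,:3].T
    return T[:3,3]+r*((z-T[2,3])/r[:,2])[:,None]
def proj(P,c):
    M=c["camera_from_world"];p=np.atleast_2d(P)@M[:3,:3].T+M[:3,3]
    K=c["intrinsics"]; return np.c_[K[0,2]+K[0,0]*p[:,0]/-p[:,2],K[1,2]-K[1,1]*p[:,1]/-p[:,2]]
def rect(mask,z,c):
    "min area rect (pixels) of the largest blob, cast to plane z: centre, edge vectors"
    cs,_=cv2.findContours(mask.astype(np.uint8),cv2.RETR_EXTERNAL,cv2.CHAIN_APPROX_NONE)
    k=max(cs,key=cv2.contourArea)
    w=ray(k[:,0,:],z,c)[:,:2].astype(np.float32)*1000
    return cv2.minAreaRect(w)
def look(n,f=None):
    c=imaging.camera_params(n);p,d=imaging.camera(n)
    if f: cv2.imwrite(f"pics/{f}.png",cv2.cvtColor(p,cv2.COLOR_RGB2BGR))
    return p,d,c
E
python3 - <<'E'
from h import *
p,d,c=look("top")
W=world(d,c);z=W[...,2]
print("worktop z",np.median(z[110:270,350:440]), "noise",np.std(z[200:230,410:440]))
for n,(u,v),r in [("magL",(137,208),26),("magR",(203,205),26),("block",(330,227),18),("pier",(270,226),18),("car",(304,158),60),("bed",(300,227),60),("s1",(397,190),20),("s2",(385,241),20)]:
    sub=np.zeros(d.shape,bool);sub[v-r:v+r,u-r:u+r]=1
    h=np.median(z[v-3:v+4,u-3:u+4]) if n not in("car",) else np.median(z[150:170,275:290])
    if n=="bed": m=sub&(z>.005); h=.01
    else: m=sub&(abs(z-h)<.005)
    print(n,"h",round(h,4),rect(m,h,c))
E
```

```text
worktop z 0.0012605287066982385 noise 0.052631193785172066
magL h 0.0749 ((522.7777709960938, 157.5445098876953), (71.90125274658203, 73.15980529785156), 1.6783548593521118)
magR h 0.0871 ((528.870361328125, 15.793798446655273), (71.49668884277344, 72.79256439208984), 2.0117104053497314)
block h 0.0744 ((480.710693359375, -264.8717956542969), (43.463680267333984, 43.30366134643555), 89.6918716430664)
pier h 0.0303 ((486.5770263671875, -134.36129760742188), (43.13142013549805, 44.26807403564453), 86.90978240966797)
car h 0.0085 ((639.7926635742188, -209.13909912109375), (214.3186798095703, 118.88860321044922), 82.98910522460938)
bed h 0.01 ((483.0596618652344, -198.33778381347656), (199.7621612548828, 63.00541687011719), 88.17620849609375)
s1 h 0.012 ((568.3598022460938, -423.8233947753906), (52.06830596923828, 51.48094177246094), 44.5446662902832)
s2 h 0.0132 ((450.24658203125, -392.42523193359375), (51.074398040771484, 51.054813385009766), 17.612424850463867)
```

```bash
python3 - <<'E'
from h import *
p,d,c=look("top")
W=world(d,c);z=W[...,2]
for n,y0,x0 in[("thin",.162,.67),("thick",.021,.679)]:
    m=(z>.085)&(z<.125)&(abs(W[...,1]-y0)<.04)&(abs(W[...,0]-x0)<.05)
    m=cv2.morphologyEx(m.astype(np.uint8),cv2.MORPH_OPEN,np.ones((2,2)))
    print(n,m.sum(),rect(m,.106,c),np.median(W[m>0],0))
    for lo,hi in[(.0,.05),(.05,.12)]:
        m=(z>lo)&(z<hi)&(abs(W[...,1]-y0)<.06)
# obstacle heights left of the thin magazine: max z per y band, x .55-.75
for y in np.arange(.16,.34,.01):
    out=[]
    for x in np.arange(.40,.76,.04):
        m=(abs(W[...,1]-y)<.005)&(abs(W[...,0]-x)<.02)
        out.append(int(1000*z[m].max()) if m.any() else -1)
    print(round(y,3),out)
m=np.zeros(z.shape,bool);m[120:200,250:360]=1;m&=(z>.005)&(z<.014)&(p.min(2)>170)
m=cv2.morphologyEx(m.astype(np.uint8),cv2.MORPH_OPEN,np.ones((3,3)))
print("car",rect(m,.008,c))
m=np.zeros(z.shape,bool);m[140:180,285:325]=1;m&=(z>.03)&(z<.05)
print("rib",m.sum(),rect(m,.04,c))
m=np.zeros(z.shape,bool);m[150:,100:240]=1
for n,y0,x0 in[("thin",.155,.436),("thick",.013,.44)]:
    m=(z>.014)&(z<.03)&(abs(W[...,1]-y0)<.04)&(abs(W[...,0]-x0)<.045)
    print("tongue",n,rect(m,.02,c))
E
python3 - <<'E'
import cv2
p=cv2.imread('pics/top0.png')[90:280,60:240]
cv2.imwrite('pics/crop1.png',cv2.resize(p,None,fx=3,fy=3,interpolation=cv2.INTER_CUBIC))
E
```

```text
thin 92 ((667.9921264648438, 156.5703887939453), (21.65252685546875, 21.18096160888672), 1.5803372859954834) [0.67021796 0.15910769 0.10289935]
thick 88 ((673.861328125, 15.632538795471191), (19.43854522705078, 19.25982666015625), 0.22261959314346313) [0.67501455 0.01729214 0.10394306]
0.16 [28, 24, 80, 78, 78, 31, 33, 109, 5]
0.17 [26, 24, 78, 79, 79, 32, 30, 108, 3]
0.18 [5, 3, 78, 80, 78, 29, 60, 61, 63]
0.19 [4, 5, 79, 79, 80, 15, 65, 64, 63]
0.2 [4, 5, 20, -1, 71, 12, 62, 65, 63]
0.21 [7, 6, 5, -1, 4, 14, 60, 61, 123]
0.22 [7, 4, 5, 4, 5, 13, 16, 16, 120]
0.23 [5, 5, 5, 5, 5, 14, 19, 18, 111]
0.24 [50, 48, 48, 53, 51, 53, 52, 53, 104]
0.25 [49, 51, 51, 57, 55, 54, 54, 52, 53]
0.26 [50, 50, 48, 56, 54, 53, 54, 56, 152]
0.27 [48, 47, 51, 395, 392, 387, 375, 397, 392]
0.28 [48, 59, 61, 383, 386, 389, 392, 397, 399]
0.29 [49, 59, 55, 353, -1, -1, -1, -1, -1]
0.3 [60, 55, 56, 55, -1, -1, -1, -1, -1]
0.31 [56, 50, 51, 59, -1, -1, -1, -1, -1]
0.32 [59, 52, 50, 297, -1, -1, -1, -1, -1]
0.33 [56, 50, 51, 276, -1, -1, -1, -1, -1]
car ((641.5771484375, -209.3260498046875), (209.24026489257812, 109.82783508300781), 83.78569030761719)
rib 116 ((640.6729125976562, -208.81675720214844), (10.017308235168457, 58.445411682128906), 83.60782623291016)
tongue thin ((436.00341796875, 155.31216430664062), (90.81255340576172, 36.221317291259766), 1.364997386932373)
tongue thick ((439.55120849609375, 12.955658912658691), (88.45350646972656, 36.16462707519531), 0.9037615060806274)
```

View pics/crop1.png

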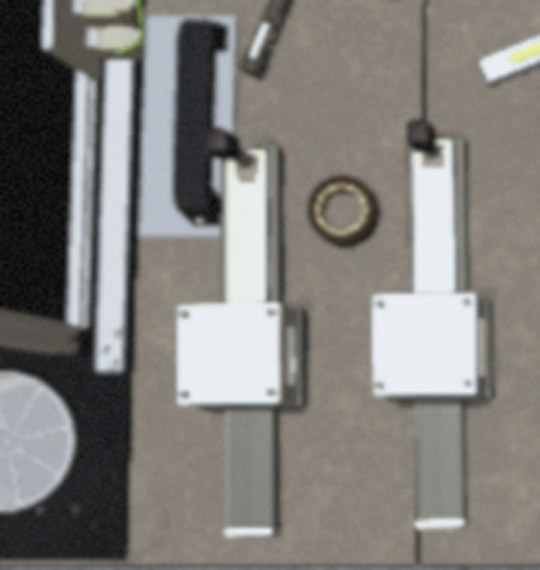

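```bash
cat >> h.py <<'E'
def to(x,y,z,phi=None):
    "tool-frame shift (and roll first) from the measured pose to x,y,z with tool x at world angle phi"
    s=status.get_obs();q=s["tool_rot"];p0=2*np.arctan2(q[1],q[0])
    if phi is None: phi=p0
    r=(p0-phi+np.pi/2)%np.pi-np.pi/2
    a=p0-r;D=np.array([x,y,z])-s["position"]
    t=[D[0]*np.cos(a)+D[1]*np.sin(a),D[0]*np.sin(a)-D[1]*np.cos(a),-D[2]]
    print("t",round(s["time"],2),"pos",np.round(s["position"],4),"phi",round(p0,3),"q6",round(s["q"][5],2),"roll",round(r,3),"shift",np.round(t,4),"dist",round(np.linalg.norm(D),3),"w",round(s["grip_width"],4))
E
python3 -c "
from h import *
to(.6775,.0195,.20,.032)"
```

```text
t 0.2 pos [ 0.2443 -0.5748  0.2219] phi 0.402 q6 -0.18 roll 0.37 shift [ 0.452  -0.5801  0.0219] dist 0.736 w 0.0872
```

Call:
{"name": "arm_command", "arguments": {
  "deltas": [0, 0, 0, 0, 0.185, 0, 0, 0, 0, 0.185, 0, 0.03, -0.04, 0, 0, 0, 0.03, -0.04, 0, 0, 0, 0.03, -0.04, 0, 0, 0, 0.03, -0.04, 0, 0, 0, 0.03, -0.04, 0, 0, 0, 0.03, -0.04, 0, 0, 0, 0.03, -0.04, 0, 0, 0, 0.03, -0.04, 0, 0, 0, 0.03, -0.04, 0, 0],
  "newtons": 50
}}

```text
time: 1.58
position: [0.5036, -0.2054, 0.2225]
tool_rot: [1.0, 0.016, 0.0, 0.0]
ft_force: [1.2, -0.7, 0.1]
grip_width: 0.0433
grip_force: 0.0
```

```bash
python3 -c "
from h import *
to(.6775,.0195,.14,.032)"
```

```text
t 1.57 pos [ 0.5036 -0.2054  0.2225] phi 0.032 q6 0.95 roll -0.0 shift [ 0.181  -0.2192  0.0825] dist 0.296 w 0.0433
```

Call:
{"name": "arm_command", "arguments": {
  "deltas": [0, 0.03, -0.0365, 0, 0, 0, 0.03, -0.0365, 0, 0, 0, 0.03, -0.0365, 0, 0, 0, 0.03, -0.0365, 0.02, 0, 0, 0.03, -0.0365, 0.02, 0, 0, 0.031, -0.0365, 0.02, 0, 0, 0, 0, 0, 0, 0, 0, 0, 0, 0]
}}

```text
time: 2.58
position: [0.6763, 0.0177, 0.1622]
tool_rot: [1.0, 0.016, -0.001, 0.0]
ft_force: [0.2, -0.9, 0.1]
grip_width: 0.0435
grip_force: 0.0
```

```bash
python3 -c "
from h import *
to(.6775,.0195,.08,.032)
p,d,c=look('wrist','w1')
W=world(d,c);z=W[...,2]
m=(z>.09)&(z<.12)&(abs(W[...,1]-.02)<.05)&(abs(W[...,0]-.68)<.05)
print(m.sum());print(rect(m,.106,c))
print('expected px',proj([[.6775,.0195,.106]],c))
"
```

```text
t 2.58 pos [0.6763 0.0177 0.1622] phi 0.032 q6 1.4 roll 0.0 shift [ 0.0013 -0.0018  0.0822] dist 0.082 w 0.0435
579
((681.7709350585938, 20.382781982421875), (20.63850975036621, 17.366716384887695), 1.8183449506759644)
expected px [[278.44901004 227.5538658 ]]
```

View pics/w1.png

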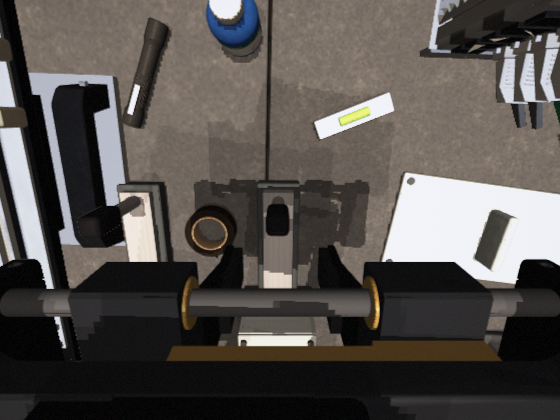

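The wrist view shows the knob at (278,220), centred between the fingers. I go down, grip it and push.

Call:
{"name": "arm_command", "arguments": {
  "deltas": [0, 0.0025, -0.0025, 0.03, 0, 0, 0, 0, 0.03, 0, 0, 0, 0, 0.024, 0, -1, 0, 0, 0, 0, -1, 0, 0, 0, 0, -1, 0, 0, 0, 0]
}}

```text
time: 3.38
position: [0.6803, 0.0199, 0.0805]
tool_rot: [1.0, 0.016, 0.002, 0.0]
ft_force: [-0.3, 0.5, 0.6]
grip_width: 0.0213
grip_force: 0.0
```

Call:
{"name": "arm_command", "arguments": {
  "deltas": [-1, -0.01, 0, 0, 0, -1, -0.01, 0, 0, 0, -1, -0.01, 0, 0, 0, -1, -0.01, 0, 0, 0, -1, -0.01, 0, 0, 0, -1, -0.01, 0, 0, 0, -1, -0.01, 0, 0, 0, -1, -0.01, 0, 0, 0, -1, -0.01, 0, 0, 0, -1, -0.003, 0, 0, 0, -1, 0, 0, 0, 0]
}}

```text
time: 4.75
position: [0.5885, 0.0179, 0.0804]
tool_rot: [1.0, 0.015, 0.003, -0.0]
ft_force: [3.8, 3.7, 4.9]
grip_width: 0.0176
grip_force: 50.0
```

```bash
python3 -c "
from h import *
to(.679,.0195,.08,.032)
p,d,c=look('top','t1')
W=world(d,c);z=W[...,2]
m=(z>.03)&(z<.05)&(abs(W[...,1]-.013)<.05)&(abs(W[...,0]-.44)<.06)
print(m.sum());print(rect(m,.04,c))
"
```

```text
t 4.75 pos [0.5885 0.0179 0.0804] phi 0.031 q6 1.38 roll -0.001 shift [0.0905 0.0013 0.0004] dist 0.09 w 0.0176
885
((453.0408020019531, 13.607101440429688), (78.15396118164062, 60.13005065917969), 0.7071785926818848)
```

Call:
{"name": "arm_command", "arguments": {
  "deltas": [-1, -0.004, 0, 0, 0, -1, 0, 0, 0, 0, -1, 0.01, 0, 0, 0, -1, 0.01, 0, 0, 0, -1, 0.01, 0, 0, 0, -1, 0.01, 0, 0, 0, -1, 0.01, 0, 0, 0, -1, 0.01, 0, 0, 0, -1, 0.01, 0, 0, 0, -1, 0.01, 0, 0, 0, -1, 0.01, 0, 0, 0, -1, 0.008, 0, 0, 0]
}}

```text
time: 6.3
position: [0.6793, 0.0202, 0.0804]
tool_rot: [1.0, 0.016, -0.001, 0.0]
ft_force: [-2.5, 0.3, 7.7]
grip_width: 0.0175
grip_force: 50.0
```

Call:
{"name": "arm_command", "arguments": {
  "deltas": [-1, 0.002, 0, 0, 0, -1, 0, 0, 0, 0, 0, 0, 0, 0, 0, 0, 0, 0, 0, 0, 0, 0, 0, 0, 0, 0, 0, 0, -0.03, 0, 0, 0, 0, -0.04, 0]
}}

```text
time: 7.18
position: [0.6808, 0.0206, 0.1472]
tool_rot: [1.0, 0.016, -0.002, -0.0]
ft_force: [0.3, -0.2, 0.1]
grip_width: 0.0433
grip_force: 0.0
```

```bash
python3 -c "
from h import *
to(.4425,.0135,.10,.031)
p,d,c=look('top','t2')
W=world(d,c);z=W[...,2]
m=(z>.032)&(z<.047)&(abs(W[...,1]-.013)<.05)&(W[...,0]<.478)&(W[...,0]>.38)
print(m.sum());print(rect(m,.04,c))
"
```

```text
t 7.17 pos [0.6808 0.0206 0.1472] phi 0.032 q6 1.41 roll 0.001 shift [-0.2384 -0.0003  0.0472] dist 0.243 w 0.0433
751
((442.07354736328125, 13.34904670715332), (59.82732009887695, 60.11612319946289), 0.9725148677825928)
```

View pics/t2.png

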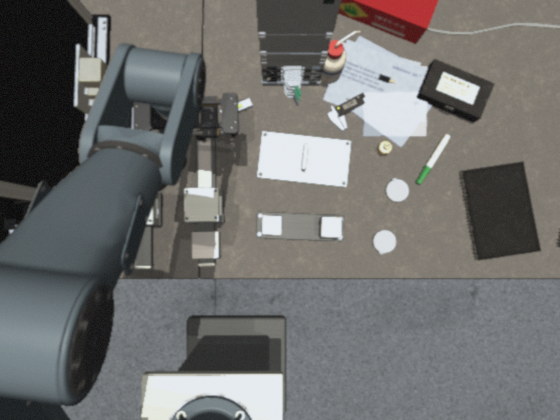

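Call:
{"name": "arm_command", "arguments": {
  "deltas": [1, -0.0477, 0, 0, 0, 1, -0.0477, 0, 0, 0, 1, -0.0477, 0, 0, 0, 1, -0.0477, 0, 0, 0, 1, -0.0477, 0, 0.03, 0, 1, 0, 0, 0.04, 0, 1, 0, 0, 0.04, 0, 1, 0, 0, 0.023, 0, 1, 0, 0, 0, 0, -1, 0, 0, 0, 0, -1, 0, 0, 0, 0, -1, 0, 0, 0, 0],
  "newtons": 30
}}

```text
time: 8.72
position: [0.4444, 0.0129, 0.0164]
tool_rot: [1.0, 0.016, 0.001, 0.0]
ft_force: [0.3, 0.1, -0.4]
grip_width: 0.0645
grip_force: 0.0
```

Call:
{"name": "arm_command", "arguments": {
  "deltas": [-1, 0, 0, 0, 0, -1, 0, 0, -0.03, 0, -1, 0, 0, -0.04, 0, -1, 0, 0, -0.04, 0, -1, 0, 0, 0, 0]
}}

```text
time: 9.35
position: [0.4457, 0.0126, 0.128]
tool_rot: [1.0, 0.016, 0.003, 0.001]
ft_force: [0.1, -0.4, -1.0]
grip_width: 0.0598
grip_force: 30.0
```

```bash
python3 -c "
from h import *
to(.4863,-.1345,.12,-.04)
"
```

```text
t 9.35 pos [0.4457 0.0126 0.128 ] phi 0.032 q6 1.32 roll 0.072 shift [0.0465 0.1454 0.008 ] dist 0.153 w 0.0598
```

Call:
{"name": "arm_command", "arguments": {
  "deltas": [-1, 0, 0, 0, 0.073, -1, 0.012, 0.0365, 0, 0, -1, 0.012, 0.0365, 0, 0, -1, 0.012, 0.0365, 0.02, 0, -1, 0.0127, 0.036, 0.02, 0, -1, 0, 0, 0.02, 0, -1, 0, 0, 0, 0]
}}

```text
time: 10.22
position: [0.4842, -0.1337, 0.063]
tool_rot: [1.0, -0.021, -0.003, -0.002]
ft_force: [-0.5, 0.7, -2.4]
grip_width: 0.0598
grip_force: 30.0
```

```bash
python3 -c "
from h import *
to(.4885,-.1345,.0275,-.042)
"
```

```text
t 10.22 pos [ 0.4842 -0.1337  0.063 ] phi -0.042 q6 1.12 roll -0.0 shift [0.0044 0.0006 0.0355] dist 0.036 w 0.0598
```

Call:
{"name": "arm_command", "arguments": {
  "deltas": [-1, 0.004, 0, 0.015, 0, -1, 0, 0, 0.015, 0, -1, 0, 0, 0, 0, -1, 0, 0, 0, 0]
}}

```text
time: 10.72
position: [0.4905, -0.1343, 0.0356]
tool_rot: [1.0, -0.02, -0.0, -0.0]
ft_force: [0.6, -0.2, -0.8]
grip_width: 0.0597
grip_force: 30.0
```

```bash
python3 -c "
from h import *
to(.4885,-.1345,.0265,-.042)
"
```

```text
t 10.72 pos [ 0.4905 -0.1343  0.0356] phi -0.041 q6 1.12 roll 0.001 shift [-0.002   0.0002  0.0091] dist 0.009 w 0.0597
```

Call:
{"name": "arm_command", "arguments": {
  "deltas": [-1, -0.002, 0, 0.004, 0, -1, 0, 0, 0.003, 0, -1, 0, 0, 0.0015, 0, -1, 0, 0, 0, 0, -1, 0, 0, 0, 0]
}}

```text
time: 11.35
position: [0.4886, -0.1346, 0.0271]
tool_rot: [1.0, -0.021, 0.0, 0.0]
ft_force: [0.4, 0.3, -0.9]
grip_width: 0.0597
grip_force: 30.0
```

```bash
python3 -c "
from h import *
to(.4885,-.1345,.0265,-.042);print(status.get_obs()['ft_force'])
"
```

```text
t 11.35 pos [ 0.4886 -0.1346  0.0271] phi -0.041 q6 1.12 roll 0.001 shift [-0.0001 -0.0001  0.0006] dist 0.001 w 0.0597
[ 0.38426725  0.25731572 -0.90719286]
```

Call:
{"name": "arm_command", "arguments": {
  "deltas": [-1, 0, 0, 0.001, 0, 0.8, 0, 0, 0, 0, 0.8, 0, 0, 0, 0, 0.8, 0, 0, 0, 0, 0.8, 0, 0, -0.03, 0, 0.8, 0, 0, -0.04, 0, 0.8, 0, 0, -0.04, 0, 0.8, 0, 0, -0.04, 0]
}}

```text
time: 12.35
position: [0.4882, -0.1344, 0.1773]
tool_rot: [1.0, -0.021, -0.0, -0.0]
ft_force: [0.0, -0.5, 0.3]
grip_width: 0.0779
grip_force: 0.0
```

Call:
{"name": "arm_command", "arguments": {
  "deltas": [0, 0, 0, 0, -0.182, 0, 0, 0, 0, -0.182, 0, 0, 0, 0, -0.182, 0, 0, 0, 0, -0.182, 0, 0, 0, 0, -0.182, 0, 0, 0, 0, -0.182, 0, 0, 0, 0, -0.182, 0, 0, 0, 0, -0.182, 0, 0, 0, 0, -0.182, 0, 0, 0, 0, 0]
}}

```text
time: 13.6
position: [0.4883, -0.1344, 0.176]
tool_rot: [0.699, 0.715, -0.0, -0.0]
ft_force: [0.3, -0.1, -0.3]
grip_width: 0.0437
grip_force: 0.0
```

```bash
python3 -c "
from h import *
to(.6727,.161,.15,1.597)
p,d,c=look('top')
W=world(d,c);z=W[...,2]
m=(z>.042)&(z<.06)&(abs(W[...,1]+.134)<.05)&(abs(W[...,0]-.487)<.05)
print(m.sum(),np.median(z[m]));print(rect(m,.05,c))
"
```

```text
t 13.6 pos [ 0.4883 -0.1344  0.176 ] phi 1.595 q6 -0.51 roll -0.002 shift [0.2905 0.1921 0.026 ] dist 0.349 w 0.0437
0 nan
  return _methods._mean(a, axis=axis, dtype=dtype,
  ret = ret.dtype.type(ret / rcount)
Traceback (most recent call last):
  File "h.py", line 19, in rect
    k=max(cs,key=cv2.contourArea)
ValueError: max() iterable argument is empty
```

Call:
{"name": "arm_command", "arguments": {
  "deltas": [0, 0.0415, 0.0275, 0, 0, 0, 0.0415, 0.0275, 0, 0, 0, 0.0415, 0.0275, 0, 0, 0, 0.0415, 0.0275, 0, 0, 0, 0.0415, 0.0275, 0, 0, 0, 0.0415, 0.0275, 0, 0, 0, 0.0415, 0.0275, 0, 0, 0, 0, 0, 0, 0, 0, 0, 0, 0, 0]
}}

```text
time: 14.78
position: [0.6725, 0.1606, 0.1754]
tool_rot: [0.698, 0.716, -0.001, -0.0]
ft_force: [0.1, -0.3, -0.7]
grip_width: 0.044
grip_force: 0.0
```

```bash
python3 -c "
from h import *
to(.6727,.161,.082,1.597)
p,d,c=look('wrist','w2')
W=world(d,c);z=W[...,2]
m=(z>.09)&(z<.12)&(abs(W[...,1]-.16)<.05)&(abs(W[...,0]-.67)<.05)
print(m.sum());print(rect(m,.106,c))
p,d,c=look('top','t3')
W=world(d,c);z=W[...,2]
m=(z>.042)&(z<.06)&(abs(W[...,1]+.134)<.05)&(abs(W[...,0]-.487)<.05)
print(m.sum(),np.median(z[m]));print(rect(m,.05,c))
"
```

```text
t 14.78 pos [0.6725 0.1606 0.1754] phi 1.596 q6 0.05 roll -0.001 shift [0.0004 0.0002 0.0934] dist 0.093 w 0.044
533
((672.3466796875, 166.79879760742188), (17.54107093811035, 19.958969116210938), 1.4421393871307373)
725 0.050125224894303155
((486.5896301269531, -134.60186767578125), (59.78702163696289, 59.803375244140625), 87.66305541992188)
```

View pics/w2.png

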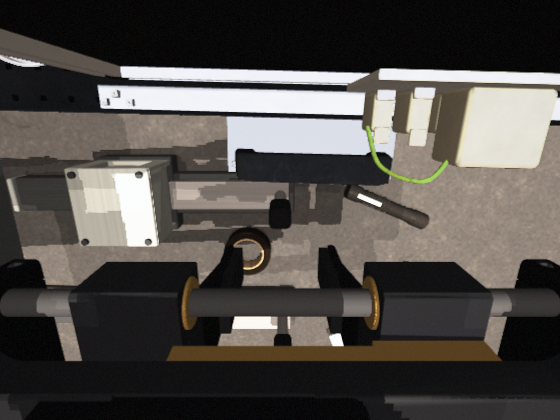

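The thick plate sits on the pier at (486.6, -134.6) mm with its top at 50 mm. The knob of the thin magazine is centred between the fingers at (280,213).

Call:
{"name": "arm_command", "arguments": {
  "deltas": [0, 0.002, 0, 0.03, 0, 0, 0, 0, 0.03, 0, 0, 0, 0, 0.03, 0, 0, 0, 0, 0.0015, 0, -1, 0, 0, 0, 0, -1, 0, 0, 0, 0, -1, 0, 0, 0, 0, -1, 0, 0, 0, 0, -1, 0, 0, 0, 0, -1, 0, 0, 0, 0],
  "newtons": 40
}}

```text
time: 16.12
position: [0.672, 0.1628, 0.0857]
tool_rot: [0.698, 0.716, -0.001, -0.001]
ft_force: [-4.2, -0.2, 6.4]
grip_width: 0.0173
grip_force: 40.0
```

Call:
{"name": "arm_command", "arguments": {
  "deltas": [-1, 0, -0.01, 0, 0, -1, 0, -0.01, 0, 0, -1, 0, -0.01, 0, 0, -1, 0, -0.01, 0, 0, -1, 0, -0.01, 0, 0, -1, 0, -0.01, 0, 0, -1, 0, -0.01, 0, 0, -1, 0, -0.01, 0, 0, -1, 0, -0.01, 0, 0, -1, 0, -0.006, 0, 0, -1, 0, 0, 0, 0]
}}

```text
time: 17.5
position: [0.58, 0.1603, 0.0857]
tool_rot: [0.698, 0.716, 0.002, 0.002]
ft_force: [5.9, -0.3, 2.3]
grip_width: 0.0179
grip_force: 40.1
```

```bash
python3 -c "
from h import *
to(.6735,.161,.082,1.597)
"
```

```text
t 17.5 pos [0.58   0.1603 0.0857] phi 1.597 q6 0.06 roll -0.0 shift [-0.0018  0.0935  0.0037] dist 0.094 w 0.0179
```

Call:
{"name": "arm_command", "arguments": {
  "deltas": [-1, 0, -0.001, 0, 0, -1, 0, 0.01, 0, 0, -1, 0, 0.01, 0, 0, -1, 0, 0.01, 0, 0, -1, 0, 0.01, 0, 0, -1, 0, 0.01, 0, 0, -1, 0, 0.01, 0, 0, -1, 0, 0.01, 0, 0, -1, 0, 0.01, 0, 0, -1, 0, 0.01, 0, 0, -1, 0, 0.01, 0, 0, -1, 0, 0, 0, 0]
}}

```text
time: 19.0
position: [0.6719, 0.1628, 0.0856]
tool_rot: [0.698, 0.716, -0.004, -0.003]
ft_force: [-8.7, -2.2, 12.2]
grip_width: 0.0176
grip_force: 40.1
```

Call:
{"name": "arm_command", "arguments": {
  "deltas": [-1, 0, 0.001, 0, 0, -1, 0, 0, 0, 0, 0, 0, 0, 0, 0, 0, 0, 0, 0, 0, 0, 0, 0, 0, 0, 0, 0, 0, -0.03, 0, 0, 0, 0, -0.04, 0, 0, 0, 0, -0.02, 0, 0, 0, 0, 0, 0]
}}

```text
time: 20.12
position: [0.6788, 0.1632, 0.1764]
tool_rot: [0.698, 0.716, 0.002, 0.001]
ft_force: [0.1, -0.4, -0.4]
grip_width: 0.0436
grip_force: 0.0
```

```bash
python3 -c "
from h import *
to(.436,.155,.16,.026)
p,d,c=look('top')
W=world(d,c);z=W[...,2]
m=(z>.026)&(z<.038)&(abs(W[...,1]-.155)<.05)&(W[...,0]<.476)&(W[...,0]>.38)
print(m.sum());print(rect(m,.032,c))
"
```

```text
t 20.12 pos [0.6788 0.1632 0.1764] phi 1.597 q6 0.05 roll 1.571 shift [-0.2429  0.0018  0.0164] dist 0.243 w 0.0436
746
((435.1335754394531, 155.34219360351562), (60.869659423828125, 60.36943435668945), 1.3257546424865723)
```

Call:
{"name": "arm_command", "arguments": {
  "deltas": [1, -0.011, -0.0488, 0, 0, 1, -0.011, -0.0488, 0, 0, 1, -0.011, -0.0488, 0, 0, 1, -0.011, -0.0488, 0, 0, 1, -0.011, -0.0488, 0, 0, 1, 0, 0, 0, 0.18, 1, 0, 0, 0, 0.18, 1, 0, 0, 0, 0.18, 1, 0, 0, 0, 0.18, 1, 0, 0, 0, 0.18, 1, 0, 0, 0, 0.18, 1, 0, 0, 0, 0.18]
}}

```text
time: 21.68
position: [0.4337, 0.1017, 0.1732]
tool_rot: [0.986, 0.165, -0.002, -0.0]
ft_force: [0.3, -0.5, 0.3]
grip_width: 0.0867
grip_force: 0.0
```

Call:
{"name": "arm_command", "arguments": {
  "deltas": [1, 0, 0, 0, 0.18, 1, 0, 0, 0, 0.131, 1, 0, -0.027, 0, 0, 1, 0, -0.0265, 0.03, 0, 1, 0, 0, 0, 0, 1, 0, 0, 0, 0]
}}

```text
time: 22.42
position: [0.433, 0.1548, 0.144]
tool_rot: [1.0, 0.013, -0.001, 0.0]
ft_force: [0.8, -0.5, 0.9]
grip_width: 0.0866
grip_force: 0.0
```

```bash
python3 -c "
from h import *
to(.4355,.1553,.012,.024)
"
```

```text
t 22.43 pos [0.433  0.1548 0.144 ] phi 0.026 q6 1.64 roll 0.002 shift [ 0.0025 -0.0005  0.132 ] dist 0.132 w 0.0866
```

Call:
{"name": "arm_command", "arguments": {
  "deltas": [1, 0.0025, 0, 0.04, 0, 1, 0, 0, 0.04, 0, 1, 0, 0, 0.04, 0, 1, 0, 0, 0.002, 0, 1, 0, 0, 0, 0, 1, 0, 0, 0, 0, -1, 0, 0, 0, 0, -1, 0, 0, 0, 0, -1, 0, 0, 0, 0, -1, 0, 0, 0, 0],
  "newtons": 30
}}

```text
time: 23.68
position: [0.4361, 0.1553, 0.0227]
tool_rot: [1.0, 0.013, 0.0, -0.0]
ft_force: [-0.2, -0.2, 2.9]
grip_width: 0.0596
grip_force: 30.0
```

```bash
python3 -c "
from h import *
to(.4355,.1553,.022,.024)
"
```

```text
t 23.68 pos [0.4361 0.1553 0.0227] phi 0.026 q6 1.64 roll 0.002 shift [-0.0006  0.      0.0007] dist 0.001 w 0.0596
```

Call:
{"name": "arm_command", "arguments": {
  "deltas": [-1, 0, 0, -0.03, 0, -1, 0, 0, -0.045, 0, -1, 0, 0, -0.045, 0, -1, 0, 0, 0, 0.066, -1, 0.0055, 0.049, 0, 0, -1, 0.0055, 0.049, 0, 0, -1, 0.0055, 0.049, 0, 0, -1, 0.0055, 0.049, 0, 0, -1, 0.0055, 0.049, 0, 0, -1, 0.0055, 0.046, 0, 0, -1, 0, 0, 0.03, 0, -1, 0, 0, 0.02, 0]
}}

```text
time: 25.18
position: [0.4565, -0.1375, 0.0914]
tool_rot: [1.0, -0.021, -0.001, -0.0]
ft_force: [-0.8, 0.5, -0.3]
grip_width: 0.0592
grip_force: 30.0
```

Call:
{"name": "arm_command", "arguments": {
  "deltas": [-1, 0, 0, 0.02, 0, -1, 0, 0, 0, 0]
}}

```text
time: 25.42
position: [0.4559, -0.1362, 0.0712]
tool_rot: [1.0, -0.02, -0.002, -0.001]
ft_force: [0.7, -0.8, -0.3]
grip_width: 0.0595
grip_force: 30.0
```

```bash
python3 -c "
from h import *
to(.4876,-.1346,.0535,-.042)
"
```

```text
t 25.43 pos [ 0.4559 -0.1362  0.0712] phi -0.04 q6 1.09 roll 0.002 shift [ 0.0316 -0.003   0.0177] dist 0.036 w 0.0595
```

Call:
{"name": "arm_command", "arguments": {
  "deltas": [-1, 0.0315, -0.002, 0, 0, -1, 0, 0, 0, 0, -1, 0, 0, 0.008, 0, -1, 0, 0, 0.005, 0, -1, 0, 0, 0, 0, -1, 0, 0, 0, 0]
}}

```text
time: 26.18
position: [0.4885, -0.1361, 0.0595]
tool_rot: [1.0, -0.02, -0.0, -0.0]
ft_force: [0.5, 0.6, -0.7]
grip_width: 0.0598
grip_force: 30.0
```

```bash
python3 -c "
from h import *
to(.4876,-.1346,.053,-.042)
"
```

```text
t 26.18 pos [ 0.4885 -0.1361  0.0595] phi -0.04 q6 1.12 roll 0.002 shift [-0.0009 -0.0015  0.0065] dist 0.007 w 0.0598
```

Lower, release, then back to the thin knob.

Call:
{"name": "arm_command", "arguments": {
  "deltas": [-1, -0.001, -0.0015, 0.003, 0, -1, 0, 0, 0.003, 0, -1, 0, 0, 0.001, 0, -1, 0, 0, 0, 0, 0.8, 0, 0, 0, 0, 0.8, 0, 0, 0, 0, 0.8, 0, 0, 0, 0, 0.8, 0, 0, -0.03, 0, 0.8, 0, 0, -0.04, 0, 0.8, 0, 0, -0.04, 0, 0.8, 0, 0, -0.012, 0]
}}

```text
time: 27.55
position: [0.4892, -0.1353, 0.1768]
tool_rot: [1.0, -0.02, 0.002, 0.001]
ft_force: [-0.2, 0.4, 0.2]
grip_width: 0.0785
grip_force: 0.0
```

Call:
{"name": "arm_command", "arguments": {
  "deltas": [0, 0, 0, 0, -0.182, 0, 0, 0, 0, -0.182, 0, 0, 0, 0, -0.182, 0, 0, 0, 0, -0.182, 0, 0, 0, 0, -0.182, 0, 0, 0, 0, -0.182, 0, 0, 0, 0, -0.182, 0, 0, 0, 0, -0.182, 0, 0, 0, 0, -0.182, 0, 0, 0, 0, 0]
}}

```text
time: 28.8
position: [0.4873, -0.1343, 0.1736]
tool_rot: [0.698, 0.716, -0.0, -0.001]
ft_force: [0.0, 0.1, 0.2]
grip_width: 0.0435
grip_force: 0.0
```

```bash
python3 -c "
from h import *
to(.673,.1628,.176,1.597)
"
```

```text
t 28.8 pos [ 0.4873 -0.1343  0.1736] phi 1.596 q6 -0.52 roll -0.001 shift [ 0.2922  0.1935 -0.0024] dist 0.35 w 0.0435
```

Call:
{"name": "arm_command", "arguments": {
  "deltas": [0, 0.0417, 0.0276, 0, 0, 0, 0.0417, 0.0276, 0, 0, 0, 0.0417, 0.0276, 0, 0, 0, 0.0417, 0.0276, 0, 0, 0, 0.0417, 0.0276, 0, 0, 0, 0.0417, 0.0276, 0, 0, 0, 0.0417, 0.0276, 0, 0, 0, 0, 0, 0, 0, 0, 0, 0, 0, 0]
}}

```text
time: 29.92
position: [0.6721, 0.162, 0.1735]
tool_rot: [0.698, 0.716, -0.001, -0.001]
ft_force: [0.8, -0.4, -0.4]
grip_width: 0.0434
grip_force: 0.0
```

```bash
python3 -c "
from h import *
to(.673,.1628,.0855,1.597)
p,d,c=look('wrist')
W=world(d,c);z=W[...,2]
m=(z>.09)&(z<.12)&(abs(W[...,1]-.16)<.05)&(abs(W[...,0]-.67)<.05)
print(m.sum());print(rect(m,.106,c))
p,d,c=look('top')
W=world(d,c);z=W[...,2]
m=(z>.055)&(z<.07)&(abs(W[...,1]+.134)<.05)&(abs(W[...,0]-.487)<.05)
print(m.sum(),np.median(z[m]));print(rect(m,.062,c))
m=(z>.068)&(z<.08)&(abs(W[...,1]+.265)<.05)&(abs(W[...,0]-.481)<.05)
print(m.sum(),np.median(z[m]));print(rect(m,.074,c))
"
```

```text
t 29.93 pos [0.6721 0.162  0.1735] phi 1.597 q6 0.05 roll -0.0 shift [0.0008 0.001  0.088 ] dist 0.088 w 0.0434
536
((672.268310546875, 166.85324096679688), (16.658723831176758, 20.717098236083984), 1.499752163887024)
747 0.06232123465957029
((487.32037353515625, -134.54481506347656), (59.7176399230957, 59.628936767578125), 87.49386596679688)
404 0.07434640617025634
((481.67987060546875, -263.62847900390625), (44.2171516418457, 43.3805046081543), 86.92156982421875)
```

The stack is at (487.3, -134.5) mm with its top at 62 mm, and the knob is fully back. Second thin plate next.

Call:
{"name": "arm_command", "arguments": {
  "deltas": [0, 0.0005, 0, 0.03, 0, 0, 0, 0, 0.03, 0, 0, 0, 0, 0.028, 0, 0, 0, 0, 0, 0, -1, 0, 0, 0, 0, -1, 0, 0, 0, 0, -1, 0, 0, 0, 0, -1, 0, 0, 0, 0, -1, 0, 0, 0, 0, -1, 0, 0, 0, 0],
  "newtons": 40
}}

```text
time: 31.28
position: [0.6719, 0.1629, 0.0876]
tool_rot: [0.697, 0.717, -0.001, -0.001]
ft_force: [-3.5, -1.1, 6.7]
grip_width: 0.0176
grip_force: 40.0
```

Call:
{"name": "arm_command", "arguments": {
  "deltas": [-1, 0, -0.01, 0, 0, -1, 0, -0.01, 0, 0, -1, 0, -0.01, 0, 0, -1, 0, -0.01, 0, 0, -1, 0, -0.01, 0, 0, -1, 0, -0.01, 0, 0, -1, 0, -0.01, 0, 0, -1, 0, -0.01, 0, 0, -1, 0, -0.01, 0, 0, -1, 0, -0.006, 0, 0, -1, 0, 0, 0, 0, -1, 0, 0, 0, 0]
}}

```text
time: 32.78
position: [0.58, 0.1603, 0.0876]
tool_rot: [0.698, 0.717, 0.003, 0.002]
ft_force: [7.4, -0.6, 2.6]
grip_width: 0.0179
grip_force: 40.1
```

Call:
{"name": "arm_command", "arguments": {
  "deltas": [-1, 0, 0, 0, 0, -1, 0, 0.01, 0, 0, -1, 0, 0.01, 0, 0, -1, 0, 0.01, 0, 0, -1, 0, 0.01, 0, 0, -1, 0, 0.01, 0, 0, -1, 0, 0.01, 0, 0, -1, 0, 0.01, 0, 0, -1, 0, 0.01, 0, 0, -1, 0, 0.01, 0, 0, -1, 0, 0.01, 0, 0, -1, 0, 0, 0, 0]
}}

```text
time: 34.28
position: [0.6719, 0.1629, 0.0875]
tool_rot: [0.697, 0.717, -0.004, -0.003]
ft_force: [-7.3, -1.9, 14.0]
grip_width: 0.0179
grip_force: 40.1
```

Call:
{"name": "arm_command", "arguments": {
  "deltas": [0, 0, 0, 0, 0, 0, 0, 0, 0, 0, 0, 0, 0, 0, 0, 0, 0, 0, -0.03, 0, 0, 0, 0, -0.04, 0, 0, 0, 0, -0.02, 0, 0, 0, 0, 0, 0]
}}

```text
time: 35.15
position: [0.6781, 0.1632, 0.1782]
tool_rot: [0.697, 0.717, 0.001, 0.001]
ft_force: [-1.0, 0.1, -0.0]
grip_width: 0.0435
grip_force: 0.0
```

```bash
python3 -c "
from h import *
to(.4355,.102,.176,1.597)
p,d,c=look('top')
W=world(d,c);z=W[...,2]
m=(z>.026)&(z<.038)&(abs(W[...,1]-.155)<.05)&(W[...,0]<.476)&(W[...,0]>.38)
print(m.sum());print(rect(m,.032,c))
"
```

```text
t 35.15 pos [0.6781 0.1632 0.1782] phi 1.598 q6 0.05 roll 0.001 shift [-0.0548 -0.2442  0.0022] dist 0.25 w 0.0435
740
((436.09344482421875, 155.36419677734375), (57.924381256103516, 61.534751892089844), 0.09227576851844788)
```

Call:
{"name": "arm_command", "arguments": {
  "deltas": [1, -0.011, -0.0485, 0, 0, 1, -0.011, -0.0485, 0, 0, 1, -0.011, -0.0485, 0, 0, 1, -0.011, -0.0485, 0, 0, 1, -0.011, -0.0485, 0, 0, 1, 0, 0, 0, 0.18, 1, 0, 0, 0, 0.18, 1, 0, 0, 0, 0.18, 1, 0, 0, 0, 0.18, 1, 0, 0, 0, 0.18, 1, 0, 0, 0, 0.18, 1, 0, 0, 0, 0.18]
}}

```text
time: 36.7
position: [0.4348, 0.1015, 0.1751]
tool_rot: [0.986, 0.165, -0.002, -0.0]
ft_force: [-0.2, 0.0, -0.6]
grip_width: 0.0872
grip_force: 0.0
```

Call:
{"name": "arm_command", "arguments": {
  "deltas": [1, 0, 0, 0, 0.18, 1, 0, 0, 0, 0.133, 1, 0, -0.027, 0, 0, 1, 0, -0.0265, 0.03, 0, 1, 0, 0, 0, 0, 1, 0, 0, 0, 0]
}}

```text
time: 37.45
position: [0.4343, 0.1546, 0.146]
tool_rot: [1.0, 0.013, -0.001, 0.0]
ft_force: [0.0, -0.5, -0.6]
grip_width: 0.0868
grip_force: 0.0
```

```bash
python3 -c "
from h import *
to(.436,.1553,.022,.024)
"
```

```text
t 37.45 pos [0.4343 0.1546 0.146 ] phi 0.025 q6 1.64 roll 0.001 shift [ 0.0017 -0.0007  0.124 ] dist 0.124 w 0.0868
```

Call:
{"name": "arm_command", "arguments": {
  "deltas": [1, 0.0017, 0, 0.04, 0, 1, 0, 0, 0.04, 0, 1, 0, 0, 0.04, 0, 1, 0, 0, 0.004, 0, 1, 0, 0, 0, 0, 1, 0, 0, 0, 0, -1, 0, 0, 0, 0, -1, 0, 0, 0, 0, -1, 0, 0, 0, 0, -1, 0, 0, 0, 0],
  "newtons": 30
}}

```text
time: 38.7
position: [0.4367, 0.1552, 0.0228]
tool_rot: [1.0, 0.012, 0.0, -0.0]
ft_force: [0.5, 0.4, 3.4]
grip_width: 0.0595
grip_force: 30.0
```

Call:
{"name": "arm_command", "arguments": {
  "deltas": [-1, 0, 0, -0.03, 0, -1, 0, 0, -0.045, 0, -1, 0, 0, -0.045, 0, -1, 0, 0, 0, 0.066, -1, 0.0106, 0.0479, 0, 0, -1, 0.0106, 0.0479, 0, 0, -1, 0.0106, 0.0479, 0, 0, -1, 0.0106, 0.0479, 0, 0, -1, 0.0106, 0.0479, 0, 0, -1, 0.0106, 0.0479, 0, 0, -1, 0, 0, 0.03, 0, -1, 0, 0, 0.02, 0]
}}

```text
time: 40.2
position: [0.4875, -0.1354, 0.0913]
tool_rot: [1.0, -0.021, -0.001, -0.0]
ft_force: [-0.4, -0.0, -1.2]
grip_width: 0.0601
grip_force: 30.0
```

Call:
{"name": "arm_command", "arguments": {
  "deltas": [-1, 0, 0, 0, 0, -1, 0, 0, 0, 0]
}}

```text
time: 40.45
position: [0.4884, -0.1347, 0.0929]
tool_rot: [1.0, -0.02, 0.0, 0.0]
ft_force: [0.5, 0.3, -0.5]
grip_width: 0.0592
grip_force: 30.0
```

```bash
python3 -c "
from h import *
to(.487,-.1346,.0655,-.042)
"
```

```text
t 40.45 pos [ 0.4884 -0.1347  0.0929] phi -0.041 q6 1.12 roll 0.001 shift [-0.0015 -0.0001  0.0274] dist 0.027 w 0.0592
```

Call:
{"name": "arm_command", "arguments": {
  "deltas": [-1, 0, 0, 0.015, 0, -1, 0, 0, 0.008, 0, -1, 0, 0, 0.003, 0, -1, 0, 0, 0.0015, 0, -1, 0, 0, 0, 0, 0.8, 0, 0, 0, 0, 0.8, 0, 0, 0, 0, 0.8, 0, 0, 0, 0, 0.8, 0, 0, -0.03, 0, 0.8, 0, 0, -0.04, 0, 0.8, 0, 0, -0.04, 0]
}}

```text
time: 41.82
position: [0.488, -0.1347, 0.1761]
tool_rot: [1.0, -0.021, -0.0, -0.0]
ft_force: [0.3, -0.1, 0.3]
grip_width: 0.0786
grip_force: 0.0
```

```bash
python3 -c "
from h import *
to(.6407,-.2088,.15,-.11)
"
```

```text
t 41.83 pos [ 0.488  -0.1347  0.1761] phi -0.041 q6 1.12 roll 0.069 shift [0.1599 0.0569 0.0261] dist 0.172 w 0.0786
```

Call:
{"name": "arm_command", "arguments": {
  "deltas": [0, 0, 0, 0, 0.069, 0, 0.04, 0.0142, 0, 0, 0, 0.04, 0.0142, 0, 0, 0, 0.04, 0.0142, 0, 0, 0, 0.04, 0.0142, 0, 0, 0, 0, 0, 0, 0, 0, 0, 0, 0, 0]
}}

```text
time: 42.7
position: [0.6399, -0.2082, 0.1744]
tool_rot: [0.998, -0.055, -0.001, -0.001]
ft_force: [-0.5, -0.3, 0.3]
grip_width: 0.0436
grip_force: 0.0
```

```bash
python3 -c "
from h import *
p,d,c=look('top','t4')
W=world(d,c);z=W[...,2]
for y,x,h in[(-.1345,.487,.074),(-.264,.481,.074)]:
    m=(abs(z-h)<.006)&(abs(W[...,1]-y)<.05)&(abs(W[...,0]-x)<.05)
    print(m.sum(),np.median(z[m]),rect(m,h,c))
p,d,c=look('wrist','w4')
W=world(d,c);z=W[...,2]
m=(abs(z-.04)<.006)&(abs(W[...,1]+.209)<.05)&(abs(W[...,0]-.64)<.06)
print('rib',m.sum(),rect(m,.04,c))
to(.6407,-.2088,.013,-.11)
"
```

```text
return _methods._mean(a, axis=axis, dtype=dtype,
  ret = ret.dtype.type(ret / rcount)
Traceback (most recent call last):
  File "h.py", line 19, in rect
    k=max(cs,key=cv2.contourArea)
ValueError: max() iterable argument is empty
```

```bash
sed -i 's/^    cs,_=/    if not mask.any(): return None\n    cs,_=/' h.py; python3 -c "
from h import *
p,d,c=look('scene','s4')
W=world(d,c);z=W[...,2]
for y,x,h in[(-.1345,.487,.074),(-.264,.481,.074)]:
    m=(abs(z-h)<.006)&(abs(W[...,1]-y)<.04)&(abs(W[...,0]-x)<.04)
    print(m.sum(),np.median(z[m]),rect(m,h,c))
p,d,c=look('wrist','w4')
W=world(d,c);z=W[...,2]
m=(abs(z-.04)<.006)&(abs(W[...,1]+.209)<.05)&(abs(W[...,0]-.64)<.06)
print('rib',m.sum(),rect(m,.04,c))
to(.6407,-.2088,.013,-.11)
" 2>/dev/null
```

```text
579 0.07250038434509154 ((482.3864440917969, -131.35499572753906), (62.46736526489258, 61.792381286621094), 86.96947479248047)
81 0.07216248264204761 ((488.63470458984375, -247.17478942871094), (22.68021583557129, 47.352783203125), 37.89744567871094)
rib 568 ((641.7742919921875, -208.75729370117188), (9.203750610351562, 58.78915023803711), 83.98966979980469)
t 42.85 pos [ 0.6398 -0.208   0.175 ] phi -0.11 q6 1.2 roll -0.0 shift [0.0009 0.0007 0.162 ] dist 0.162 w 0.0433
```

View pics/s4.png

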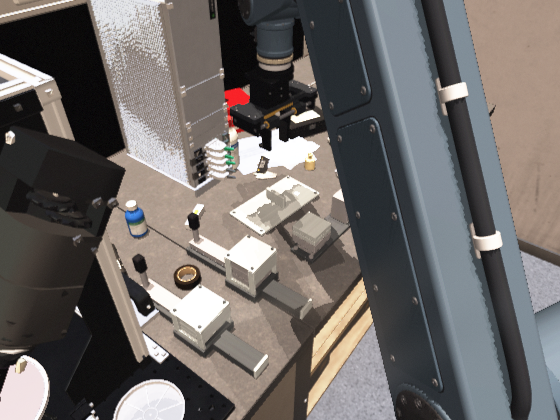

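The stack at (310,232) is three plates high and level with the block. Now I grip the carrier's rib.

Call:
{"name": "arm_command", "arguments": {
  "deltas": [0, 0.001, 0.0007, 0.05, 0, 0, 0, 0, 0.05, 0, 0, 0, 0, 0.045, 0, 0, 0, 0, 0.013, 0, 0, 0, 0, 0, 0, -1, 0, 0, 0, 0, -1, 0, 0, 0, 0, -1, 0, 0, 0, 0, -1, 0, 0, 0, 0, -1, 0, 0, 0, 0],
  "newtons": 55
}}

```text
time: 44.1
position: [0.6422, -0.2096, 0.0176]
tool_rot: [0.998, -0.055, 0.0, 0.0]
ft_force: [-0.2, 1.2, 2.7]
grip_width: 0.0097
grip_force: 55.0
```

Call:
{"name": "arm_command", "arguments": {
  "deltas": [-1, 0, 0, 0, 0, -1, 0, 0, -0.01, 0, -1, 0, 0, -0.03, 0, -1, 0, 0, -0.03, 0, -1, 0, 0, -0.03, 0, -1, 0, 0, -0.03, 0, -1, 0, 0, 0, 0, -1, 0, 0, 0, 0]
}}

```text
time: 45.1
position: [0.6408, -0.2091, 0.1455]
tool_rot: [0.998, -0.055, -0.001, -0.001]
ft_force: [-0.2, 0.4, -3.4]
grip_width: 0.0099
grip_force: 55.0
```

```bash
python3 -c "
from h import *
to(.4845,-.1995,.14,-.045)
" 2>/dev/null
```

```text
t 45.1 pos [ 0.6408 -0.2091  0.1455] phi -0.11 q6 1.2 roll -0.065 shift [-0.1565 -0.0026  0.0055] dist 0.157 w 0.0099
```

Call:
{"name": "arm_command", "arguments": {
  "deltas": [-1, 0, 0, 0, -0.065, -1, -0.03, 0, 0, 0, -1, -0.03, 0, 0, 0, -1, -0.03, -0.001, 0, 0, -1, -0.03, -0.001, 0, 0, -1, -0.025, -0.001, 0, 0, -1, -0.0115, 0, 0, 0, -1, 0, 0, 0.02, 0, -1, 0, 0, 0.015, 0, -1, 0, 0, 0, 0, -1, 0, 0, 0, 0]
}}

```text
time: 46.48
position: [0.4863, -0.1997, 0.112]
tool_rot: [1.0, -0.022, 0.0, 0.0]
ft_force: [1.1, 0.6, -2.8]
grip_width: 0.0096
grip_force: 55.0
```

```bash
python3 -c "
from h import *
to(.4845,-.1995,.0925,-.045)
p,d,c=look('top','t5')
W=world(d,c);z=W[...,2]
m=(z>.085)&(z<.115)&(abs(W[...,1]+.2)<.13)&(abs(W[...,0]-.484)<.08)&(p.min(2)>150)
print(m.sum(),np.median(z[m]),rect(m,np.median(z[m]),c))
" 2>/dev/null
```

```text
t 46.48 pos [ 0.4863 -0.1997  0.112 ] phi -0.045 q6 1.01 roll 0.0 shift [-0.0018 -0.0001  0.0195] dist 0.02 w 0.0096
488 0.10255798565268892 ((441.1272277832031, -177.09291076660156), (98.45867156982422, 18.932146072387695), 82.98722076416016)
```

Call:
{"name": "arm_command", "arguments": {
  "deltas": [-1, -0.0015, 0, 0.01, 0, -1, 0, 0, 0.006, 0, -1, 0, 0, 0.002, 0, -1, 0, 0, 0.0015, 0, -1, 0, 0, 0, 0, -1, 0, 0, 0, 0]
}}

```text
time: 47.28
position: [0.4844, -0.1996, 0.0927]
tool_rot: [1.0, -0.023, 0.0, 0.0]
ft_force: [0.2, -0.9, -3.9]
grip_width: 0.0096
grip_force: 55.0
```

Call:
{"name": "arm_command", "arguments": {
  "deltas": [-1, 0, 0, 0.001, 0, -1, 0, 0, 0, 0, -0.5, 0, 0, 0, 0, -0.5, 0, 0, 0, 0, -0.5, 0, 0, 0, 0, -0.5, 0, 0, -0.02, 0, -0.5, 0, 0, -0.04, 0, -0.5, 0, 0, -0.04, 0, 1, 0, 0, 0, 0, 1, 0, 0, 0, 0]
}}

```text
time: 48.52
position: [0.4837, -0.1991, 0.1912]
tool_rot: [1.0, -0.023, -0.0, -0.0]
ft_force: [-0.1, -0.3, -0.1]
grip_width: 0.0344
grip_force: 0.0
```

```bash
python3 -c "
from h import *
to(.5684,-.4238,.19)
p,d,c=look('top','t6')
W=world(d,c);z=W[...,2]
for n,x,y in[('s1',.568,-.424),('s2',.45,-.392)]:
    m=(z>.006)&(z<.02)&(abs(W[...,1]-y)<.06)&(abs(W[...,0]-x)<.06)&(p.min(2)>120)
    m=cv2.morphologyEx(m.astype(np.uint8),cv2.MORPH_OPEN,np.ones((3,3)))
    print(n,m.sum(),rect(m,.012,c))
p,d,c=look('wrist','w6')
W=world(d,c);z=W[...,2]
m=(abs(z-.082)<.006)&(abs(W[...,1]+.2)<.13)&(abs(W[...,0]-.484)<.08)
print(m.sum());q=W[m];A=np.c_[q[:,:2],np.ones(len(q))];print(np.linalg.lstsq(A,q[:,2],rcond=None)[0])
" 2>/dev/null
```

```text
t 48.52 pos [ 0.4837 -0.1991  0.1912] phi -0.045 q6 1.01 roll 0.0 shift [0.0948 0.2206 0.0012] dist 0.24 w 0.0344
s1 411 ((568.8425903320312, -424.43621826171875), (48.76707077026367, 53.56337356567383), 89.04901885986328)
s2 415 ((450.6694641113281, -391.7841796875), (51.47474670410156, 50.70207977294922), 44.68967056274414)
24313
[-0.00059783  0.00043485  0.08226281]
```

View pics/t6.png

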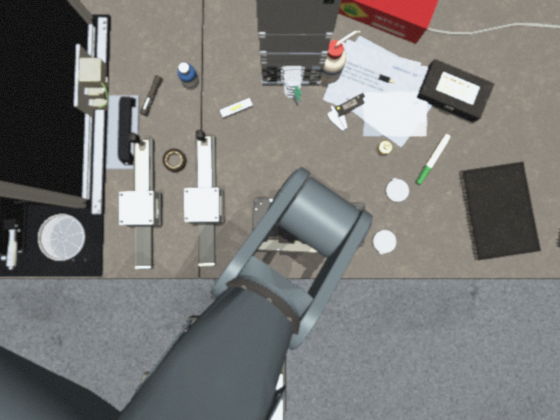

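Call:
{"name": "arm_command", "arguments": {
  "deltas": [1, 0, 0, 0, -0.1746, 1, 0, 0, 0, -0.1746, 1, 0, 0, 0, -0.1746, 1, 0, 0, 0, -0.1746, 1, 0, 0, 0, -0.1746, 1, 0, 0, 0, -0.1746, 1, 0, 0, 0, -0.1746, 1, 0, 0, 0, -0.1746, 1, 0, 0, 0, -0.1746],
  "newtons": 15
}}

```text
time: 49.75
position: [0.4834, -0.199, 0.19]
tool_rot: [0.721, 0.693, -0.0, -0.002]
ft_force: [-0.3, 0.7, 0.6]
grip_width: 0.087
grip_force: 0.0
```

Call:
{"name": "arm_command", "arguments": {
  "deltas": [1, -0.0442, 0.019, 0, 0, 1, -0.0442, 0.019, 0, 0, 1, -0.0442, 0.019, 0, 0, 1, -0.0442, 0.019, 0.02, 0, 1, -0.0442, 0.019, 0.02, 0, 1, 0, 0, 0, 0, 1, 0, 0, 0, 0]
}}

```text
time: 50.62
position: [0.5683, -0.4233, 0.1497]
tool_rot: [0.723, 0.691, 0.0, -0.002]
ft_force: [-0.3, 0.3, 0.2]
grip_width: 0.0871
grip_force: 0.0
```

```bash
cat > s.py <<'E'
from h import *
import sys
n,x,y=sys.argv[1],float(sys.argv[2]),float(sys.argv[3])
p,d,c=look('wrist',n)
W=world(d,c);z=W[...,2]
m=(z>.006)&(z<.02)&(np.hypot(W[...,1]-y,W[...,0]-x)<.05)
m=cv2.morphologyEx(m.astype(np.uint8),cv2.MORPH_OPEN,np.ones((5,5)))
k=max(cv2.findContours(m,0,1)[0],key=cv2.contourArea)
w=ray(k[:,0,:],.012,c)[:,:2].astype(np.float32)*1000
print(cv2.minEnclosingCircle(w),w.mean(0),m.sum())
# robust circle: fit, drop catch outliers
q=w
for i in range(4):
    s=np.linalg.lstsq(np.c_[2*q,np.ones(len(q))],(q**2).sum(1),rcond=None)[0];R=np.sqrt(s[2]+s[0]**2+s[1]**2)
    r=np.hypot(*(w-s[:2]).T)-R;q=w[abs(r)<1.5]
f=w[r.argmax()]-s[:2]
print("centre",s[:2],"R",R,"catch dir deg",np.degrees(np.arctan2(f[1],f[0])),r.max(),len(q),len(w))
to(s[0]/1000,s[1]/1000,.004)
u,v=proj([s[0]/1000,s[1]/1000,.012],c)[0]
im=cv2.imread(f"pics/{n}.png");u,v=int(u),int(v)
cv2.imwrite(f"pics/{n}c.png",cv2.resize(im[max(v-90,0):v+90,max(u-120,0):u+120],None,fx=2,fy=2))
E
python3 s.py w7 .5686 -.424
```

```text
((569.4472045898438, -423.1556701660156), 27.76022720336914) [ 568.66516 -423.01184] 2058
centre [ 567.67952637 -423.64779733] R 25.706676617250466 catch dir deg 20.099516255815523 3.882214326792699 136 151
t 50.67 pos [ 0.5687 -0.423   0.1507] phi 1.527 q6 -0.75 roll 0.0 shift [-0.0007 -0.001   0.1467] dist 0.147 w 0.087
```

View pics/w7c.png

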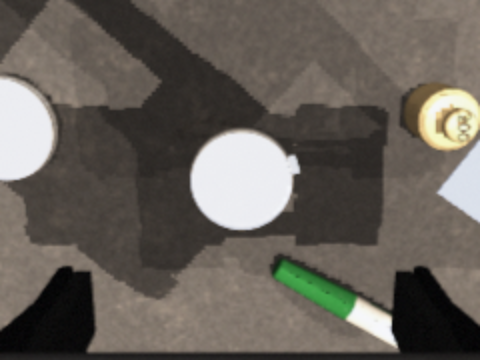

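The catch points about 20° from +x and the pen lies towards -y on the +x side. I roll so the fingers close along about 80°, clear of both.

Call:
{"name": "arm_command", "arguments": {
  "deltas": [1, 0, 0, 0, 0.17, 1, 0, 0, 0, 0.17, 1, 0, 0, 0, 0.17, 1, 0, 0, 0, 0.17, 1, 0, 0, 0, 0.17, 1, 0, 0, 0, 0.17, 1, 0, 0, 0, 0.17, 1, 0, 0, 0, 0.17, 1, 0, 0, 0, 0.17, 1, 0, 0, 0, 0.17, 1, 0, 0, 0.04, 0, 1, 0, 0, 0, 0]
}}

```text
time: 52.18
position: [0.5673, -0.421, 0.1093]
tool_rot: [0.996, -0.086, -0.003, -0.003]
ft_force: [-0.6, -0.2, 0.1]
grip_width: 0.087
grip_force: 0.0
```

```bash
python3 -c "
from h import *
to(.568,-.4235,.004,-.17)"
```

```text
t 52.17 pos [ 0.5673 -0.421   0.1093] phi -0.172 q6 0.95 roll -0.002 shift [0.0011 0.0023 0.1053] dist 0.105 w 0.087
```

Call:
{"name": "arm_command", "arguments": {
  "deltas": [1, 0.001, 0.002, 0.04, 0, 1, 0, 0, 0.04, 0, 1, 0, 0, 0.015, 0, 1, 0, 0, 0.008, 0, 1, 0, 0, 0, 0, -1, 0, 0, 0, 0, -1, 0, 0, 0, 0, -1, 0, 0, 0, 0, -1, 0, 0, 0, 0, -1, 0, 0, 0, 0]
}}

```text
time: 53.42
position: [0.57, -0.4267, 0.0087]
tool_rot: [0.996, -0.087, 0.0, 0.0]
ft_force: [-0.2, -0.0, 1.6]
grip_width: 0.0521
grip_force: 15.0
```

Call:
{"name": "arm_command", "arguments": {
  "deltas": [-1, 0, 0, -0.03, 0, -1, 0, 0, -0.04, 0, -1, 0, 0, -0.04, 0, -1, 0, 0, -0.04, 0, -1, 0, 0, 0, 0.0, -1, 0, 0, 0, 0]
}}

```text
time: 54.18
position: [0.5693, -0.4261, 0.1577]
tool_rot: [0.996, -0.087, -0.001, -0.001]
ft_force: [0.5, -0.1, -1.0]
grip_width: 0.0519
grip_force: 15.0
```

```bash
python3 -c "
from h import *
to(.4815,-.2575,.14,-.045)"
```

```text
t 54.17 pos [ 0.5693 -0.4261  0.1577] phi -0.174 q6 0.95 roll -0.129 shift [-0.0953 -0.1645  0.0177] dist 0.191 w 0.0519
```

Call:
{"name": "arm_command", "arguments": {
  "deltas": [-1, 0, 0, 0, -0.129, -1, -0.019, -0.0329, 0, 0, -1, -0.019, -0.0329, 0, 0, -1, -0.019, -0.0329, 0, 0, -1, -0.019, -0.0329, 0, 0, -1, -0.019, -0.0329, 0, 0, -1, 0, 0, 0.025, 0, -1, 0, 0, 0.02, 0, -1, 0, 0, 0, 0, -1, 0, 0, 0, 0]
}}

```text
time: 55.42
position: [0.4822, -0.258, 0.1131]
tool_rot: [1.0, -0.022, -0.0, -0.0]
ft_force: [1.2, 0.4, -0.5]
grip_width: 0.0523
grip_force: 15.0
```

```bash
python3 -c "
from h import *
to(.4815,-.2575,.092,-.045)"
```

```text
t 55.42 pos [ 0.4822 -0.258   0.1131] phi -0.045 q6 0.92 roll 0.0 shift [-0.0007 -0.0004  0.0211] dist 0.021 w 0.0523
```

Call:
{"name": "arm_command", "arguments": {
  "deltas": [-1, -0.0005, 0, 0.012, 0, -1, 0, 0, 0.006, 0, -1, 0, 0, 0.002, 0, -1, 0, 0, 0.0015, 0, -1, 0, 0, 0, 0, 0.5, 0, 0, 0, 0, 0.5, 0, 0, 0, 0, 0.5, 0, 0, 0, 0, 0.5, 0, 0, -0.03, 0, 0.5, 0, 0, -0.05, 0, 0.5, 0, 0, -0.02, 0, 0.5, 0, 0, 0, 0]
}}

```text
time: 56.92
position: [0.4829, -0.2588, 0.1938]
tool_rot: [1.0, -0.022, 0.002, 0.001]
ft_force: [0.6, 0.3, -0.7]
grip_width: 0.0656
grip_force: 0.0
```

```bash
python3 -c "
from h import *
to(.4505,-.392,.15,-.045)
p,d,c=look('wrist','w8')
W=world(d,c);z=W[...,2]
m=(abs(z-.082)<.004)&(abs(W[...,1]+.2)<.13)&(abs(W[...,0]-.484)<.08)
q=W[m];A=np.c_[q[:,:2],np.ones(len(q))];print(len(q),np.linalg.lstsq(A,q[:,2],rcond=None)[0])
m=(abs(z-.094)<.004)&(abs(W[...,1]+.2575)<.04)&(abs(W[...,0]-.484)<.05)
q=W[m];A=np.c_[q[:,:2],np.ones(len(q))];print(len(q),q.mean(0),np.linalg.lstsq(A,q[:,2],rcond=None)[0],rect(m,.094,c))
" 2>/dev/null
```

```text
t 56.92 pos [ 0.4829 -0.2588  0.1938] phi -0.045 q6 0.92 roll 0.0 shift [-0.0263  0.1345  0.0438] dist 0.144 w 0.0656
21047 [-0.00033999  0.0002611   0.08211444]
2564 [ 0.48069349 -0.25757984  0.09370797] [-0.01232145 -0.00366065  0.0986879 ] ((479.87554931640625, -257.6299743652344), (51.668277740478516, 51.597251892089844), 67.55160522460938)
```

View pics/w8.png

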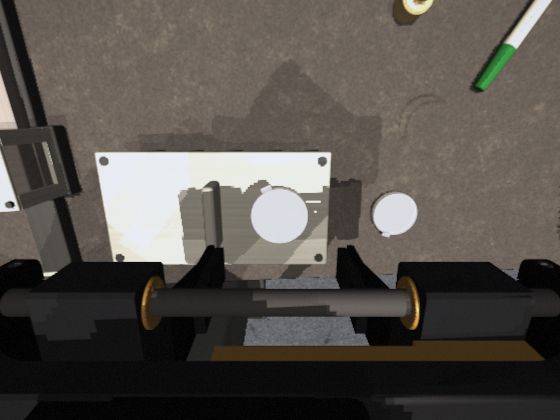

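Box 1 lies flat on the carrier. Box 2, at (395,213), has its catch facing -x, so closing along y is clear.

Call:
{"name": "arm_command", "arguments": {
  "deltas": [1, -0.0065, 0.0335, 0, 0, 1, -0.0065, 0.0335, 0, 0, 1, -0.0065, 0.0335, 0.02, 0, 1, -0.0065, 0.034, 0.02, 0, 1, 0, 0, 0, 0, 1, 0, 0, 0, 0]
}}

```text
time: 57.72
position: [0.4493, -0.39, 0.1508]
tool_rot: [1.0, -0.023, -0.001, -0.001]
ft_force: [-0.7, -0.2, 0.6]
grip_width: 0.0868
grip_force: 0.0
```

```bash
python3 s.py w9 .4505 -.392
```

```text
((448.59765625, -392.4230651855469), 27.976341247558594) [ 449.41415 -393.88855] 2042
centre [ 450.36799373 -393.04716581] R 25.65877226210709 catch dir deg 154.95126144136734 4.184970653205379 134 156
t 57.77 pos [ 0.4498 -0.3899  0.1514] phi -0.044 q6 0.71 roll 0.0 shift [0.0007 0.0031 0.1474] dist 0.147 w 0.0872
```

Call:
{"name": "arm_command", "arguments": {
  "deltas": [1, 0.0007, 0.003, 0.045, 0, 1, 0, 0, 0.045, 0, 1, 0, 0, 0.035, 0, 1, 0, 0, 0.018, 0, 1, 0, 0, 0, 0, 1, 0, 0, 0, 0]
}}

```text
time: 58.52
position: [0.4514, -0.3949, 0.0105]
tool_rot: [1.0, -0.022, 0.001, 0.001]
ft_force: [0.1, -0.2, -0.1]
grip_width: 0.0871
grip_force: 0.0
```

Call:
{"name": "arm_command", "arguments": {
  "deltas": [1, 0, 0, 0.005, 0, 1, 0, 0, 0, 0, -1, 0, 0, 0, 0, -1, 0, 0, 0, 0, -1, 0, 0, 0, 0, -1, 0, 0, 0, 0, -1, 0, 0, 0, 0]
}}

```text
time: 59.4
position: [0.4504, -0.3943, 0.004]
tool_rot: [1.0, -0.022, -0.0, -0.0]
ft_force: [-0.9, 0.4, -0.7]
grip_width: 0.0521
grip_force: 15.0
```

Call:
{"name": "arm_command", "arguments": {
  "deltas": [-1, 0, 0, -0.03, 0, -1, 0, 0, -0.04, 0, -1, 0, 0, -0.04, 0, -1, 0, 0, -0.04, 0, -1, 0, 0, 0, 0.0, -1, 0, 0, 0, 0]
}}

```text
time: 60.15
position: [0.4499, -0.3936, 0.1534]
tool_rot: [1.0, -0.022, -0.0, -0.001]
ft_force: [-0.5, -0.5, -1.1]
grip_width: 0.0523
grip_force: 15.0
```

```bash
python3 -c "
from h import *
to(.487,-.1415,.15,-.045)"
```

```text
t 60.15 pos [ 0.4499 -0.3936  0.1534] phi -0.045 q6 0.71 roll 0.0 shift [ 0.0257 -0.2535  0.0034] dist 0.255 w 0.0523
```

Call:
{"name": "arm_command", "arguments": {
  "deltas": [-1, 0.0043, -0.0422, 0, 0, -1, 0.0043, -0.0422, 0, 0, -1, 0.0043, -0.0422, 0, 0, -1, 0.0043, -0.0422, 0, 0, -1, 0.0043, -0.0422, 0, 0, -1, 0.0043, -0.0422, 0, 0, -1, 0, 0, 0, 0, -1, 0, 0, 0.03, 0, -1, 0, 0, 0.02, 0, -1, 0, 0, 0, 0, -1, 0, 0, 0, 0]
}}

```text
time: 61.52
position: [0.4876, -0.1431, 0.1039]
tool_rot: [1.0, -0.023, -0.0, -0.0]
ft_force: [-0.4, -0.4, 0.4]
grip_width: 0.0522
grip_force: 15.0
```

```bash
python3 -c "
from h import *
to(.487,-.1415,.087,-.045)"
```

```text
t 61.52 pos [ 0.4876 -0.1431  0.1039] phi -0.046 q6 1.11 roll -0.001 shift [-0.0007 -0.0016  0.0169] dist 0.017 w 0.0522
```

Call:
{"name": "arm_command", "arguments": {
  "deltas": [-1, 0, -0.0015, 0.01, 0, -1, 0, 0, 0.005, 0, -1, 0, 0, 0.002, 0, -1, 0, 0, 0, 0, -1, 0, 0, 0, 0]
}}

```text
time: 62.15
position: [0.4878, -0.141, 0.0872]
tool_rot: [1.0, -0.022, 0.0, 0.0]
ft_force: [-0.3, 0.6, -0.4]
grip_width: 0.0526
grip_force: 15.0
```

Call:
{"name": "arm_command", "arguments": {
  "deltas": [0.5, 0, 0, 0, 0, 0.5, 0, 0, 0, 0, 0.5, 0, 0, 0, 0, 0.5, 0, 0, -0.03, 0, 0.5, 0, 0, -0.05, 0, 0.5, 0, 0, -0.03, 0, 0.5, 0, 0.05, 0, 0, 0.5, 0, 0, 0, 0, 0.5, 0, 0, 0, 0]
}}

```text
time: 63.28
position: [0.4847, -0.1905, 0.1967]
tool_rot: [1.0, -0.023, -0.001, -0.001]
ft_force: [0.2, -0.5, 1.0]
grip_width: 0.0654
grip_force: 0.0
```

```bash
python3 -c "
from h import *
to(.487,-.1415,.087,-.045)
p,d,c=look('wrist','w10')
W=world(d,c);z=W[...,2]
m=(abs(z-.082)<.004)&(abs(W[...,1]+.2)<.13)&(abs(W[...,0]-.484)<.08)
q=W[m];A=np.c_[q[:,:2],np.ones(len(q))];print(len(q),np.linalg.lstsq(A,q[:,2],rcond=None)[0])
m=(abs(z-.086)<.012)&(abs(W[...,1]+.2)<.13)&(abs(W[...,0]-.484)<.08)
print('carrier',rect(m,.082,c))
for y in(-.2575,-.1415):
    m=(abs(z-.094)<.004)&(abs(W[...,1]-y)<.04)&(abs(W[...,0]-.484)<.05)
    q=W[m];A=np.c_[q[:,:2],np.ones(len(q))];print(len(q),np.linalg.lstsq(A,q[:,2],rcond=None)[0],rect(m,.094,c))
" 2>/dev/null
```

```text
t 63.27 pos [ 0.4847 -0.1905  0.1967] phi -0.046 q6 1.03 roll -0.001 shift [ 0.     -0.0491  0.1097] dist 0.12 w 0.0654
18372 [-0.00111272  0.0001796   0.08245272]
carrier ((483.5423583984375, -199.19686889648438), (208.43463134765625, 109.32380676269531), 87.39098358154297)
2540 [-0.01177791 -0.00880974  0.09706673] ((479.8155517578125, -256.92889404296875), (52.074195861816406, 51.79379653930664), 69.04611206054688)
2532 [-0.00098811  0.00428991  0.09477789] ((487.58636474609375, -141.56307983398438), (51.31521224975586, 52.0230598449707), 36.07643127441406)
```

View pics/w10.png

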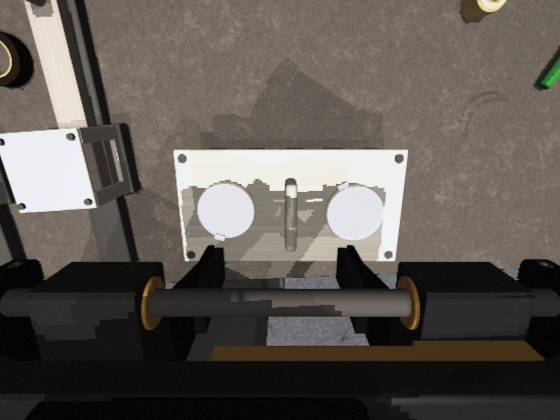

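Both boxes lie flat, at (226,210) and (355,212), on the level, centred carrier. The robot is clear, so I hand in.

```bash
python3 -c "
from rig import order
print(order.hand_in())"
```

```text
the job is handed in; nothing more can be done
None
```

I handed the job in at about 63 s: one thick and two thin plates bring the pier level with block_2, the carrier lies level and centred across both, and both sample boxes are flat on it; the judge's result was not shown.

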